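# Tuck the long planking blank under the rack's weighted arm

### The job

Two broad planking blanks lie on the bench: pick up the long one and slide it in under the weighted arm of the flattening rack, flat on top of the pile, until its leading end meets the rack's end stop. It should lie square along the pile and centred on it, held down by the arm, with its other end sticking out in front. Leave the short blank lying where it is.

Things in the scene. Friction and masses are not known exactly. Their poses are not given: they have to be found in the camera images.
- plank: the long broad planking blank, a plain pale wooden strip 220 x 40 x 14 mm, about 70 g, lying flat on the bench. Origin: centre of its underside; x along its length, y across its width, z up. The two ends are alike.
- short: the short broad blank, same wood, 120 x 40 x 14 mm, flat on the bench beside the long one (either may be nearer the robot). Origin: centre of its underside, x along its length. To be left alone. (A thin batten 16 mm wide, a hammer and a jar lie farther off and play no part.)
- holder: flattening rack, fixed: plywood base (x -120 to 60 mm, 70 wide, 20 high), rails below the pile's top. Origin at bench height below the end stop's inner face, mid-width; +x = direction of pushing in, z up. Stop at x 0, top z 58. Pile of two short blanks: x -122 to -2, top z 48. Long blank home: centre x -110, underside z 48; its last 100 mm overhang in front, free beside and below, to be gripped there.
- holddown (a joint): weighted arm of the rack, polished steel, 34 mm wide, hinged behind the stop (x 37, z 68). Rad: 0 on the bare pile, grows as it lifts, about 0.2 on the long blank, 0.9 at most. Its foot rests 38 mm before the stop with 1 to 2 N; from there a lip rises at 23 degrees to z 73, 90 mm before the stop. A blank slid along the pile's top under the lip lifts it by itself (about 5 N); it falls back by its weight.
There are look-alikes about, which are no part of the job. Of the things that look like the holder, the larger one is meant. Leave any yellow look-alike of the plank alone.

How it is judged:
By the outcome, as a careful person would: the job done as asked, in the order asked, and still so for the second after the job is handed in, with the robot touching nothing.
It also fails if it takes over 32 s, if anything falls off the work surface, if the arm or the gripper's body presses on something with over 40 N, if the wrist force passes 120 N, or if a joint passes its speed limit or range.

### The arm

A 6-joint arm with a two-finger parallel gripper is mounted at the origin on the work surface. World frame = base frame: x ahead of the robot, y to its left, z up, the work surface at z = 0. Lengths are in m, angles in rad, forces in N, time in s.
With the tool pointing down it reaches from about 0.25 to 0.775 m from the base axis. Payload 4 kg.
Tool frame: the origin (TCP) lies midway between the tips of the shut fingers; the grasp point (between the pads) lies 19 mm behind it; z points along the fingers, y is the direction in which the jaws open and shut (so a half turn about z gives the same grasp; the last joint's range is limited). The gripper opens to 94 mm and grips with 3 to 60 N. Pads are 16 mm wide; open, the fingers measure 119 mm over their backs; the gripper's body (75 mm by 177 mm) begins 78 mm behind the grasp point.
Start: joints at [1.018, 0.087, 1.371, -0, 1.684, -0.103], TCP at [0.239, 0.495, 0.206] pointing down, gripper open.
Joint ranges: [-3.1, 3.1], [-0.76, 2.03], [0.27, 2.55], [-1.08, 4.22], [0.17, 2.65], [-2.57, 2.57]. Speed limits (rad/s): [2.79, 2.79, 3.14, 3.14, 3.14, 3.14].

### API

Orientations are given as [roll, pitch, yaw] about the fixed x, y, z axes, in that order (R = Rz(yaw) Ry(pitch) Rx(roll)).
In Python, from bench import robot gives the robot as it stands.
- The arm moves only by the tool servo_tool, never from a script. Its argument "rows" is a list of rows, each a list of 2 entries, a list of its own where there are three numbers: the shift along the tool's x, y, z normalised to -1 to 1, where 1 is 0.08 m, then the turn about the tool's z normalised to -1 to 1, where 1 is pi/2 rad. A call has 1 to 12 rows; each row is the pose to reach, as a shift and turn from the pose commanded when the call began, along the tool's axes at that moment; what a row does not reach only later rows make up. A row lasts 1/12 s, in which the tool goes at most 41.7 mm and 7.16 degrees, less where a joint would pass 70% of its speed; a pose out of reach is approached as far as the arm can. A call with a number of a shift or a turn outside -1 to 1 is refused whole. A call with a gripper value outside its range is refused whole. "grip" is the closure, from -1 (fully open) to 1 (shut), set as the call begins (left out, the last holds). The fingers move at their own pace and stop on an object; the grip force is fixed at half the most. Time passes only in rows, so rows that repeat a pose let the fingers close. It gives the time, the measured TCP pose, the force and the opening at its end, in the units of the state.
- robot.get_obs(): the state, without advancing time (a new reading comes with each control period).
- robot.snapshot(name): name is "scene" or "top"; returns a dict with "pixels" (400x640x3 uint8, red, green, blue), "camera_matrix" (3x3 intrinsics, pixels), "world_from_camera" (4x4, takes a point from camera to world coordinates). Camera axes: x right, y down, z forward; pixel columns grow to the right and rows downward; lengths in m; the calibration is good to about 2 mm. A picture is of the moment at which its call begins. There is no depth.
- robot.close_job(): hands the job in, once; it reports no verdict.
The state is a dict: "time": time; "joint_positions": joint angles; "qvel": joint speeds; "joint_torque": joint torques, N m; "tool_pos": TCP position; "ee_rot": TCP orientation; "wrist_force": force on the tool from outside, world axes, zero at the start; "wrist_torque": the same for the moment, N m; "width": finger opening in m.
Only numpy, scipy, OpenCV 4.12 (cv2) and the standard library are available. Lean on these libraries where they do the work, as an engineer would, in place of code of your own. Each camera call takes 0.05 s, during which the arm holds its last target.

## Working session

There is one attempt and no reset: what is moved stays moved. The work goes in short steps, Python scripts to look and compute and a tool call to move; the robot and the scene stay as the last step left them, time stands still between calls to the robot, and variables do not carry over. Pictures are saved under pics/ and viewed, and the job is handed in when it is done.

Besides the shell and the picture viewer there is one more tool, called after "Call:" as name(argument=value, ...) on one line, values as JSON. servo_tool: Moves the arm, as the interface text tells. Its arguments: {"type":"object","properties":{"rows":{"type":"array"},"grip":{"type":"number"}},"required":["rows"]}

```bash
ls; mkdir -p pics; python3 - <<'E'
from bench import robot
import cv2,numpy as np
for n in ["scene","top"]:
    s=robot.snapshot(n); cv2.imwrite(f"pics/{n}0.png",s["pixels"][:,:,::-1])
    np.savez(f"{n}0.npz",**s); print(n,s["camera_matrix"].round(1).tolist(),s["world_from_camera"].round(3).tolist())
print(robot.get_obs())
E
```

```text
pics
scene [[455.6, 0.0, 323.6], [0.0, 455.6, 202.2], [0.0, 0.0, 1.0]] [[0.886, 0.332, -0.325, 0.788], [0.464, -0.663, 0.588, -0.514], [-0.02, -0.671, -0.741, 0.787], [0.0, 0.0, 0.0, 1.0]]
top [[459.7, 0.0, 317.8], [0.0, 459.7, 202.1], [0.0, 0.0, 1.0]] [[0.004, -0.998, 0.067, 0.453], [-1.0, -0.003, 0.022, 0.026], [-0.022, -0.067, -0.997, 1.017], [0.0, 0.0, 0.0, 1.0]]
{'time': 0.1, 'joint_positions': array([ 1.01788965e+00,  8.78868619e-02,  1.37205941e+00, -2.36667143e-05,
        1.68363031e+00, -1.03094779e-01]), 'qvel': array([-0.00105147, -0.00197504, -0.00357342, -0.00102729,  0.00087169,
        0.00052132]), 'joint_torque': array([ 2.28196812e-03, -3.41250730e+01, -3.03304303e+01,  7.19592883e-02,
        3.03747423e-02, -1.20540294e-04]), 'tool_pos': array([0.2388876 , 0.49486631, 0.20444027]), 'ee_rot': array([-3.13961684e+00, -1.80773484e-04,  2.69177794e+00]), 'wrist_force': array([-1.09393639e+00, -8.96887213e-04, -2.28132106e-01]), 'wrist_torque': array([-0.04602897,  0.01353782, -0.02897176]), 'width': 0.09391125143090202}
```

View pics/scene0.png

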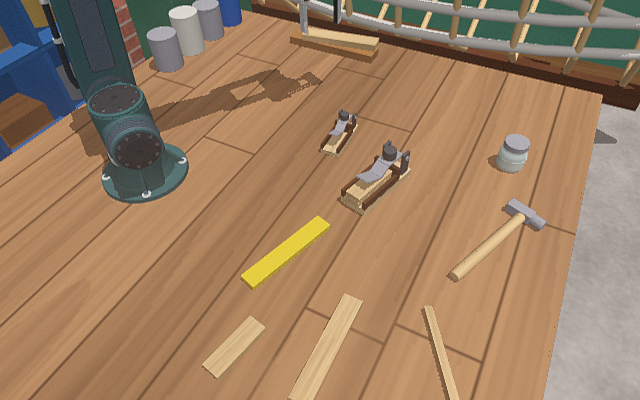

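View pics/top0.png

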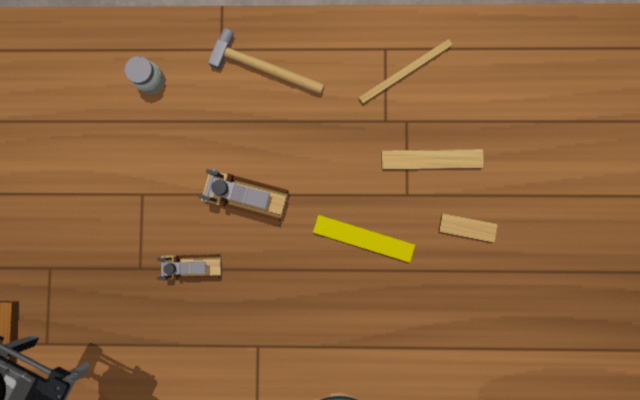

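The top view shows the long plank at about (432,159), the short one at (468,228), the yellow one at (364,239), and the larger rack at (245,195). The rack's stop is at its left end. Next I'll measure these.

```bash
cat > h.py <<'E'
import numpy as np,cv2
def ray(s,u,v,z):
    K=s["camera_matrix"];T=s["world_from_camera"]
    d=T[:3,:3]@np.linalg.solve(K,np.array([u,v,1.]));o=T[:3,3]
    return (o+d*(z-o[2])/d[2])
def px(s,p):
    K=s["camera_matrix"];T=s["world_from_camera"]
    c=T[:3,:3].T@(np.asarray(p,float)-T[:3,3]);q=K@c;return q[:2]/q[2]
def rect(s,mask,z,minA=100):
    cs,_=cv2.findContours(mask,cv2.RETR_EXTERNAL,cv2.CHAIN_APPROX_NONE)
    out=[]
    for c in cs:
        if cv2.contourArea(c)<minA: continue
        P=np.array([ray(s,*p[0],z)[:2] for p in c])
        (cx,cy),(w,h),a=cv2.minAreaRect((P*1000).astype(np.float32))
        if w<h: w,h,a=h,w,a+90
        m=c.reshape(-1,2).mean(0)
        out.append((m.round(),round(cx,1),round(cy,1),round(w,1),round(h,1),round((a+90)%180-90,1)))
    return out
E
python3 - <<'E'
from h import *
s=dict(np.load("top0.npz"));im=s["pixels"]
for p in [(432,159),(468,228),(280,205),(195,268),(420,140)]: print(p,im[p[1],p[0]])
hsv=cv2.cvtColor(im,cv2.COLOR_RGB2HSV)
for p in [(432,159),(468,228),(280,205),(420,140),(364,239)]: print(hsv[p[1],p[0]])
m=((hsv[...,2]>150)&(hsv[...,0]<27)).astype(np.uint8)*255
for r in rect(s,m,0.014,60): print(r)
cv2.imwrite("pics/m.png",m)
cv2.imwrite("pics/rk.png",cv2.resize(im[160:240,180:310,::-1],None,fx=6,fy=6,interpolation=cv2.INTER_CUBIC))
s2=np.load("scene0.npz")["pixels"]
cv2.imwrite("pics/rk2.png",cv2.resize(s2[130:220,320:430,::-1],None,fx=6,fy=6,interpolation=cv2.INTER_CUBIC))
E
```

```text
(432, 159) [194 160 105]
(468, 228) [186 152  97]
(280, 205) [185 150  96]
(195, 268) [138 134 137]
(420, 140) [140  95  56]
[ 19 117 194]
[ 19 122 186]
[ 18 123 185]
[ 14 153 140]
[ 28 255 196]
(array([290., 398.]), 103.4, 104.8, 130.1, 6.2, -89.3)
(array([206., 397.]), 102.2, 288.1, 210.8, 8.4, -89.3)
(array([217., 389.]), 122.2, 276.6, 187.2, 18.8, -89.3)
(array([199., 371.]), 155.2, 306.6, 246.9, 29.0, 89.7)
(array([385., 378.]), 144.5, -127.5, 595.8, 70.7, -89.4)
(array([ 59., 363.]), 167.9, 608.2, 76.8, 12.7, -89.4)
(array([154., 357.]), 186.6, 401.5, 184.9, 9.6, 89.9)
(array([ 54., 356.]), 185.8, 619.8, 112.1, 6.4, -89.4)
(array([451., 356.]), 193.4, -235.5, 709.8, 22.3, 89.9)
(array([203., 263.]), 379.8, 304.7, 83.4, 34.6, -88.9)
(array([492., 218.]), 471.2, -344.9, 285.5, 71.3, -89.8)
(array([613., 191.]), 548.8, -590.7, 109.1, 13.0, -89.9)
(array([262., 194.]), 530.0, 183.2, 121.8, 42.4, 75.3)
(array([101., 189.]), 552.8, 526.4, 409.7, 17.8, -89.9)
(array([310., 159.]), 609.1, 55.9, 1407.4, 142.8, 90.0)
(array([547.,  81.]), 782.5, -380.8, 553.8, 151.2, 89.9)
(array([30., 42.]), 882.3, 700.9, 94.8, 16.3, 89.7)
(array([202.,  13.]), 948.8, 314.7, 77.9, 10.7, 87.1)
(array([294.,  53.]), 835.3, 73.7, 1396.6, 257.8, -89.7)
```

View pics/rk.png

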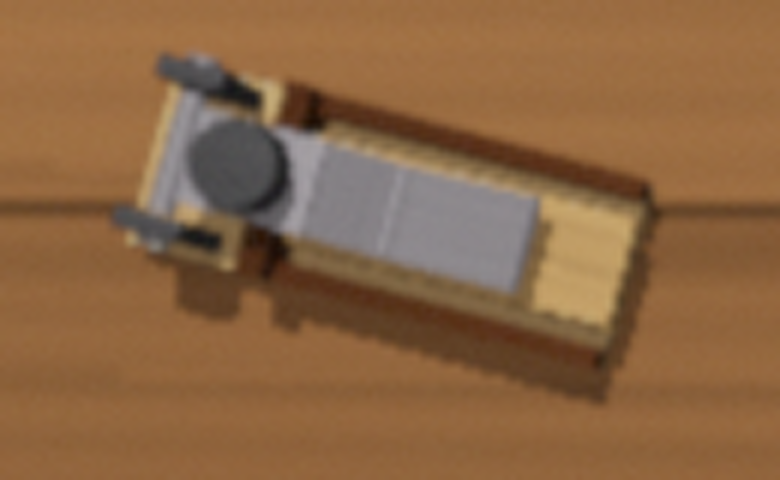

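View pics/rk2.png

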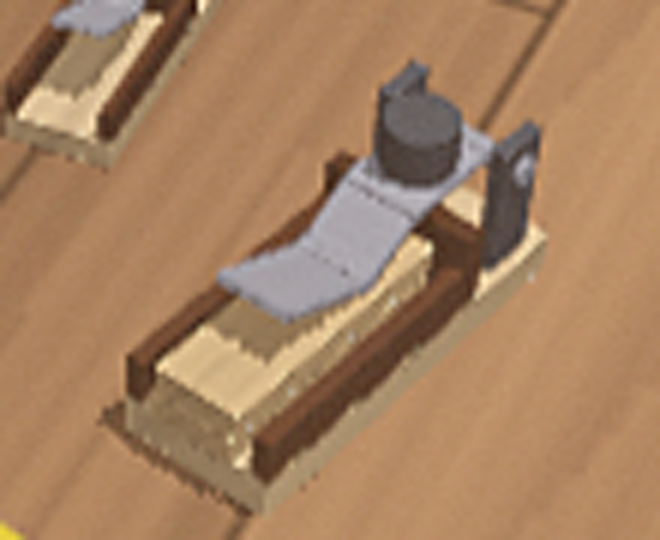

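View pics/m.png

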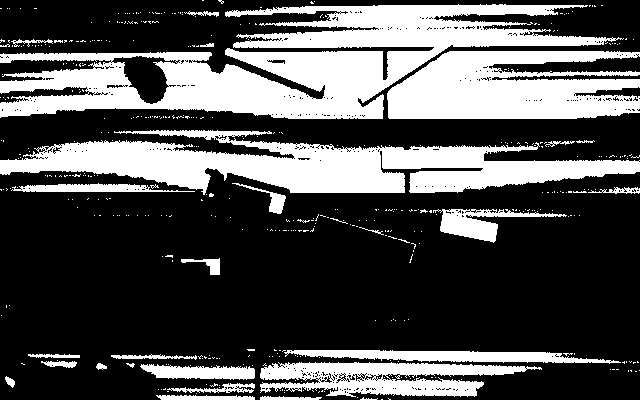

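```bash
python3 - <<'E'
from h import *
for n in ["top","scene"]:
    s=dict(np.load(n+"0.npz"));im=s["pixels"]
    hsv=cv2.cvtColor(im,cv2.COLOR_RGB2HSV)
    m=((hsv[...,1]<140)&(hsv[...,0]>=16)&(hsv[...,0]<26)&(hsv[...,2]>120)).astype(np.uint8)*255
    m=cv2.morphologyEx(m,cv2.MORPH_CLOSE,np.ones((3,3)))
    print(n)
    for r in rect(s,m,0.014,60): print(r)
    y=((hsv[...,1]>200)&(hsv[...,0]>=25)&(hsv[...,0]<34)).astype(np.uint8)*255
    print("yel",rect(s,y,0.014))
def zoom(n,x,y,w,h,f,o):
    im=np.load(n+"0.npz")["pixels"]
    c=cv2.resize(im[y:y+h,x:x+w,::-1],None,fx=f,fy=f,interpolation=cv2.INTER_CUBIC)
    for u in range(x-x%10+10,x+w,10): cv2.putText(c,str(u),((u-x)*f,8),0,.3,(255,255,255));cv2.line(c,((u-x)*f,10),((u-x)*f,c.shape[0]),(255,255,0),1)
    for v in range(y-y%10+10,y+h,10): cv2.putText(c,str(v),(0,(v-y)*f),0,.3,(255,255,255));cv2.line(c,(0,(v-y)*f),(c.shape[1],(v-y)*f),(255,255,0),1)
    cv2.imwrite(o,c)
zoom("top",198,165,95,60,8,"pics/z1.png")
zoom("scene",335,138,80,75,8,"pics/z2.png")
E
```

```text
top
(array([  9., 381.]), 130.6, 714.6, 29.0, 17.7, 55.6)
(array([200., 266.]), 379.3, 304.5, 87.8, 38.8, -88.1)
(array([468., 227.]), 466.8, -277.5, 121.2, 41.7, 79.3)
(array([257., 199.]), 528.1, 182.2, 121.7, 52.4, 75.1)
(array([432., 159.]), 616.7, -201.5, 222.8, 41.6, -89.1)
(array([274.,  69.]), 818.9, 149.2, 237.5, 24.0, 67.9)
(array([405.,  71.]), 814.7, -145.3, 241.2, 18.4, -56.6)
yel [(array([363., 238.]), 442.4, -51.1, 220.3, 41.0, 73.1)]
scene
(array([234., 347.]), 468.6, -278.8, 122.1, 44.8, 78.7)
(array([441., 353.]), 793.8, -118.2, 174.3, 19.2, -56.5)
(array([326., 349.]), 618.2, -202.3, 222.3, 45.1, -89.1)
(array([487., 246.]), 815.0, 150.2, 248.2, 26.5, 68.5)
(array([376., 191.]), 533.5, 207.6, 194.4, 82.7, 75.3)
(array([508., 164.]), 787.9, 413.1, 71.6, 47.9, -20.5)
(array([341., 142.]), 382.1, 320.8, 143.6, 53.0, -87.8)
(array([340.,  38.]), 147.6, 790.2, 267.8, 94.6, 8.8)
(array([187.,  29.]), -373.0, 619.5, 381.0, 100.1, -44.7)
(array([519.,  27.]), 608.9, 1039.4, 1046.2, 523.0, 25.1)
(array([319.,   8.]), -11.9, 964.2, 175.4, 85.6, -13.8)
yel []
```

View pics/z1.png

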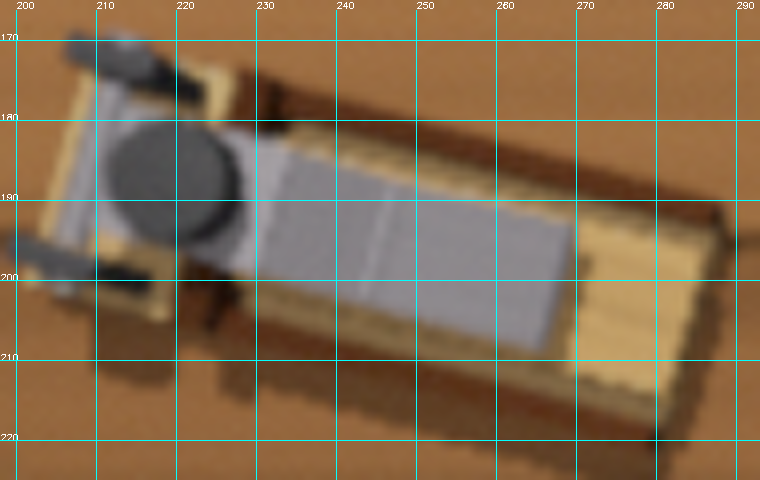

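View pics/z2.png

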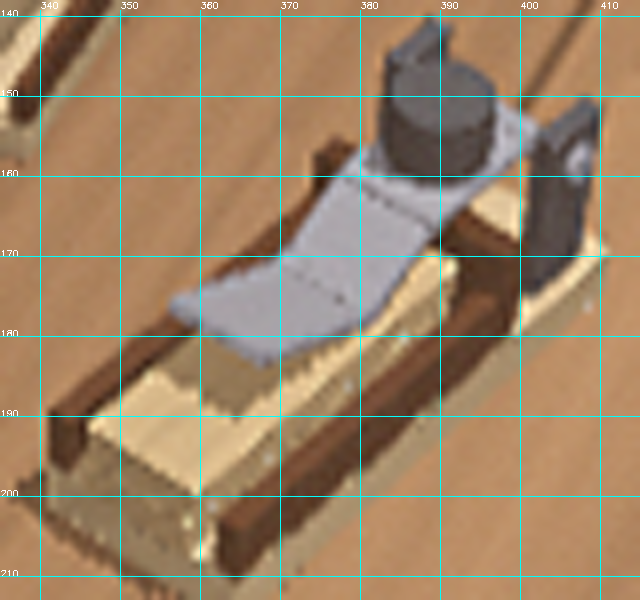

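```bash
cat > fit.py <<'E'
from h import *
from scipy.optimize import least_squares
T=dict(np.load("top0.npz"));S=dict(np.load("scene0.npz"))
K=[(T,(287,193.5),(-122,-20,48)),(T,(281.5,214),(-122,20,48)),(T,(269.7,193),(-90,-17,73)),(T,(266,209),(-90,17,73)),
(S,(346,191),(-122,20,48)),(S,(360.5,200),(-122,-20,48)),(S,(356.5,176),(-90,17,73)),(S,(368,183),(-90,-17,73)),
(S,(410.5,169.5),(60,-35,20)),(T,(203,195),(60,30,20))]
pts=[]
for s,uv,p in K:
    w=ray(s,*uv,p[2]/1000)[:2]*1000; pts.append((w,p[:2]))
def r(x):
    c,n=np.cos(x[2]),np.sin(x[2]);R=np.array([[c,-n],[n,c]])
    return np.concatenate([R@np.array(p)+x[:2]-w for w,p in pts[:-1]])
f=least_squares(r,[520,220,1.3],loss="soft_l1",f_scale=2)
print(f.x,np.degrees(f.x[2]));print(f.fun.reshape(-1,2).round(1))
E
python3 fit.py
```

```text
[542.09834357 237.64956895   1.32580159] 75.96283585346913
[[-4.6  1.4]
 [ 0.2 -0.1]
 [ 1.5 -0.4]
 [ 1.6  0.6]
 [-0.2 -1. ]
 [-1.7 -0.4]
 [-0.4 -1.1]
 [ 0.9 -0.8]
 [ 0.3  3.6]]
```

```bash
cat > ov.py <<'E'
from h import *
import sys
def ov(x,y,a,o):
    a=np.radians(a)
    def W(p): return [(x+p[0]*np.cos(a)-p[1]*np.sin(a))/1000,(y+p[0]*np.sin(a)+p[1]*np.cos(a))/1000,p[2]/1000]
    polys=[([(-122,-20,48),(-122,20,48),(-2,20,48),(-2,-20,48)],(0,255,0)),([(-120,-35,20),(-120,35,20),(60,35,20),(60,-35,20)],(0,0,255)),([(-120,-35,0),(-120,35,0),(60,35,0),(60,-35,0)],(255,0,0)),([(-90,-17,73),(-90,17,73),(-38,17,50),(-38,-17,50)],(255,0,255)),([(0,-30,58),(0,30,58)],(255,255,0))]
    for n,(x0,y0,w,h) in {"top":(198,165,95,60),"scene":(335,138,80,75)}.items():
        s=dict(np.load(n+"0.npz"));c=cv2.resize(s["pixels"][y0:y0+h,x0:x0+w,::-1],None,fx=8,fy=8,interpolation=cv2.INTER_CUBIC)
        for P,col in polys:
            q=np.array([(px(s,W(p))-[x0-.5,y0-.5])*8 for p in P]).round().astype(int)
            cv2.polylines(c,[q],True,col,1)
        cv2.imwrite(f"pics/{o}_{n}.png",c)
ov(*map(float,sys.argv[1:4]),sys.argv[4])
E
python3 ov.py 542.1 237.6 75.96 o1
```

```text
(no output)
```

View pics/o1_top.png

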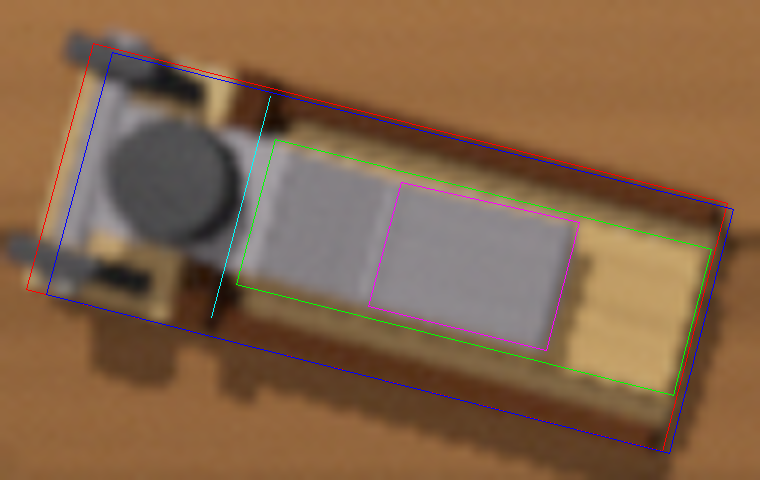

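View pics/o1_scene.png

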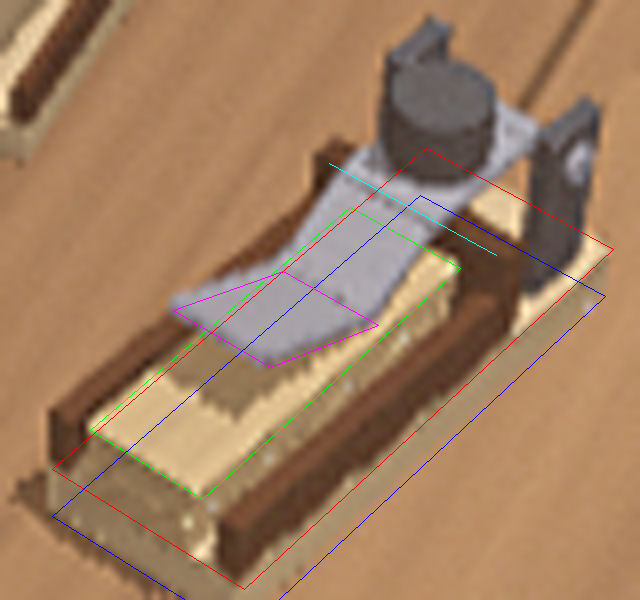

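```bash
python3 - <<'E'
from h import *
T=dict(np.load("top0.npz"));S=dict(np.load("scene0.npz"))
# subpixel edge along axis scan: for the top view, for columns sample vertical gradient
g=cv2.cvtColor(T["pixels"],cv2.COLOR_RGB2LAB).astype(float)
def edges(s,ch,cols,guess,half,sign,z):
    g=cv2.cvtColor(s["pixels"],cv2.COLOR_RGB2LAB).astype(float)[...,ch];P=[]
    for u in cols:
        v0=int(round(guess(u)));seg=g[v0-half-1:v0+half+2,u];d=np.clip(sign*np.diff(seg),0,None)
        k=d.argmax();sl=slice(max(k-1,0),k+2);P.append((u,v0-half-1+.5+(d[sl]*np.arange(max(k-1,0),k+2)[:len(d[sl])]).sum()/d[sl].sum()))
    W=np.array([ray(s,u,v,z)[:2]*1000 for u,v in P])
    vx,vy,x,y=cv2.fitLine(W.astype(np.float32),cv2.DIST_HUBER,0,.5,.01).ravel()
    n=np.array([-vy,vx]);res=(W-[x,y])@n
    return np.degrees(np.arctan2(vy,vx))%180,(x,y),np.abs(res).max().round(1),n
def L(x0,y0,x1,y1): # zoom px -> 
    f=lambda a,b:(198+a/8-.5,165+b/8-.5)
    a,b=f(x0,y0),f(x1,y1); return lambda u:a[1]+(u-a[0])*(b[1]-a[1])/(b[0]-a[0])
def show(nm,e):
    a=np.radians(75.3);d=np.array([np.cos(a),np.sin(a)]);
    print(nm,"ang %.2f"%e[0],np.array(e[1]).round(1),"res",e[2], "lat off y_h wrt (542,237) at its mean",
      round(float((np.array(e[1])-[542,237.6])@[-d[1],d[0]]),1), "along",round(float((np.array(e[1])-[542,237.6])@d),1))
show("railtop outer(z40)",edges(T,0,range(236,284),L(290,85,725,195),3,-1,.04))
show("railbot outer(z40)",edges(T,0,range(232,276),L(245,335,600,430),3,-1,.04))
show("railbot inner",edges(T,1,range(232,276),L(245,310,650,410),3,1,.04))
show("arm up",edges(T,2,range(246,266),L(395,178,572,222),3,-1,.06))
show("arm lo",edges(T,2,range(246,263),L(365,303,543,350),3,1,.06))
show("pile lo lit",edges(T,0,range(271,279),L(570,370,665,392),3,-1,.048))
E
```

```text
railtop outer(z40) ang 75.25 [561.1 171.3] res 0.9 lat off y_h wrt (542,237) at its mean -35.3 along -59.3
railbot outer(z40) ang 75.07 [503.7 197.3] res 0.4 lat off y_h wrt (542,237) at its mean 26.8 along -48.7
railbot inner ang 75.41 [499.8 183.6] res 2.5 lat off y_h wrt (542,237) at its mean 27.1 along -63.0
arm up ang 76.39 [544.8 180.1] res 0.6 lat off y_h wrt (542,237) at its mean -17.3 along -54.9
arm lo ang 75.89 [509.7 181.7] res 0.4 lat off y_h wrt (542,237) at its mean 17.0 along -62.2
pile lo lit ang 74.26 [496.4 139.1] res 0.5 lat off y_h wrt (542,237) at its mean 19.1 along -106.8
```

```bash
python3 ov.py 542 237.6 75.3 o2
```

```text
(no output)
```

View pics/o2_top.png

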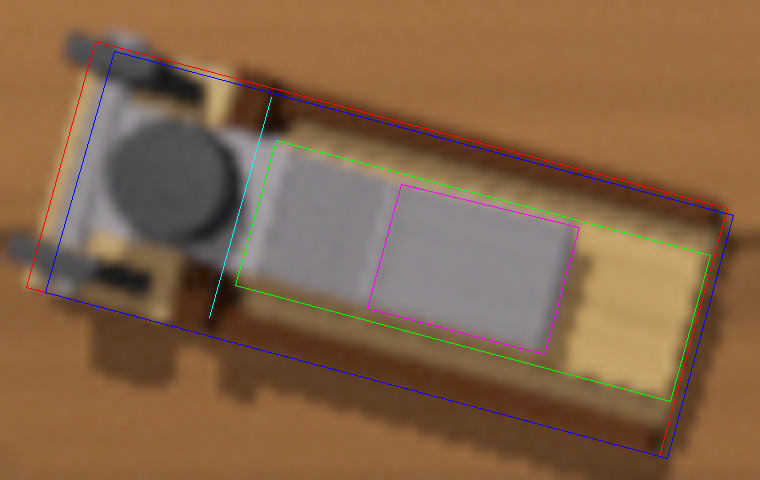

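View pics/o2_scene.png

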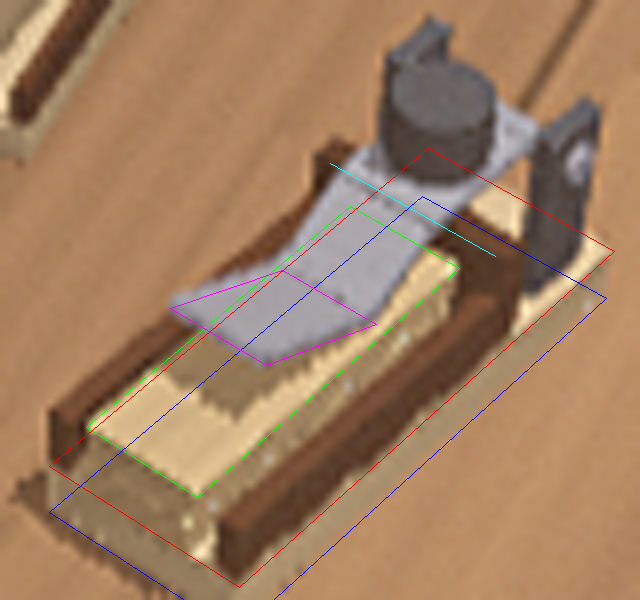

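Rack pose is about (543, 237.6) mm at 75.4°. The two views agree on the long plank to within 2 mm: (617, -202) mm at 90.9°, 222 x 42 mm. I'll head for its -y half, gripping 60 mm off centre, so the target TCP is about (0.618, -0.262).

Call:
servo_tool(rows=[[[-0.5,-0.385,0],0],[[-1,-0.77,0],0],[[-1,-0.77,0],0]], grip=-1)

```text
time: 0.35
tool_pos: [0.2854, 0.4019, 0.2048]
ee_rot: [-3.139, 0.001, 2.69]
wrist_force: [-0.4, -0.4, -0.2]
width: 0.0941
```

Call:
servo_tool(rows=[[[-0.5,-0.385,0],0],[[-1,-0.77,0],0],[[-1,-0.77,0],0]])

```text
time: 0.6
tool_pos: [0.3307, 0.3113, 0.2051]
ee_rot: [-3.14, 0.001, 2.689]
wrist_force: [-0.3, -0.2, -0.2]
width: 0.0939
```

Call:
servo_tool(rows=[[[-0.5,-0.385,0],0],[[-1,-0.77,0],0],[[-1,-0.77,0],0]])

```text
time: 0.85
tool_pos: [0.376, 0.2209, 0.205]
ee_rot: [-3.14, 0.001, 2.688]
wrist_force: [0.6, 0.6, -0.3]
width: 0.0941
```

Call:
servo_tool(rows=[[[-0.5,-0.385,0],0],[[-1,-0.77,0],0],[[-1,-0.77,0],0]])

```text
time: 1.1
tool_pos: [0.4213, 0.1305, 0.2049]
ee_rot: [-3.14, 0.001, 2.688]
wrist_force: [0.3, 0.7, 0.7]
width: 0.094
```

Call:
servo_tool(rows=[[[-0.5,-0.385,0],0],[[-1,-0.77,0],0],[[-1,-0.77,0],0]])

```text
time: 1.35
tool_pos: [0.4665, 0.0401, 0.2047]
ee_rot: [-3.14, 0.0, 2.688]
wrist_force: [0.8, 0.7, -0.4]
width: 0.0941
```

Call:
servo_tool(rows=[[[-0.5,-0.385,0],0],[[-1,-0.77,0],0],[[-1,-0.77,0],0]])

```text
time: 1.6
tool_pos: [0.5117, -0.0503, 0.2044]
ee_rot: [-3.14, -0.0, 2.688]
wrist_force: [0.1, 0.2, 0.3]
width: 0.0939
```

Call:
servo_tool(rows=[[[-0.5,-0.385,0],0.08],[[-1,-0.77,0],0.16],[[-1,-0.77,0],0.24],[[-1,-0.77,0],0.32],[[-1,-0.77,0],0.4],[[-1,-0.77,0],0.48],[[-1,-0.77,0],0.56],[[-1,-0.77,0],0.64],[[-1,-0.77,0],0.703],[[-1,-0.77,0],0.703]])

```text
time: 2.43
tool_pos: [0.5557, -0.1364, 0.2047]
ee_rot: [-3.14, -0.001, 1.586]
wrist_force: [0.1, -0.5, 0.1]
width: 0.0942
```

Call:
servo_tool(rows=[[[-0.5,0.25,0],0],[[-0.79,0.38,0],0],[[-0.79,0.38,0],0]])

```text
time: 2.68
tool_pos: [0.588, -0.2032, 0.2034]
ee_rot: [-3.14, 0.001, 1.587]
wrist_force: [-0.9, 0.4, 0.4]
width: 0.0935
```

Call:
servo_tool(rows=[[[-0.5,0.25,0.3],0],[[-0.79,0.38,0.7],0],[[-0.79,0.38,1],0],[[-0.79,0.38,1],0]])

```text
time: 3.02
tool_pos: [0.6151, -0.2612, 0.1162]
ee_rot: [-3.128, -0.007, 1.588]
wrist_force: [-0.6, 0.3, -2.2]
width: 0.094
```

Call:
servo_tool(rows=[[[0,0,0.3],0],[[0,0,0.65],0],[[0,0,0.85],0],[[0,0,0.85],0]])

```text
time: 3.35
tool_pos: [0.6163, -0.2593, 0.0538]
ee_rot: [-3.134, -0.005, 1.59]
wrist_force: [-0.6, 0.6, -0.5]
width: 0.094
```

```bash
python3 - <<'E'
from h import *
from bench import robot
for n in ["top","scene"]:
    s=robot.snapshot(n);np.savez(n+"1.npz",**s);im=s["pixels"]
    x,y=(350,100) if n=="top" else (230,240)
    c=cv2.resize(im[y:y+150,x:x+200,::-1],None,fx=4,fy=4,interpolation=cv2.INTER_CUBIC);cv2.imwrite(f"pics/g1_{n}.png",c)
o=robot.get_obs();print(o["tool_pos"],o["ee_rot"],o["time"])
E
```

```text
[ 0.61896003 -0.26089872  0.05858698] [ 3.14144487e+00 -3.97775492e-04  1.58933537e+00] 3.45
```

View pics/g1_top.png

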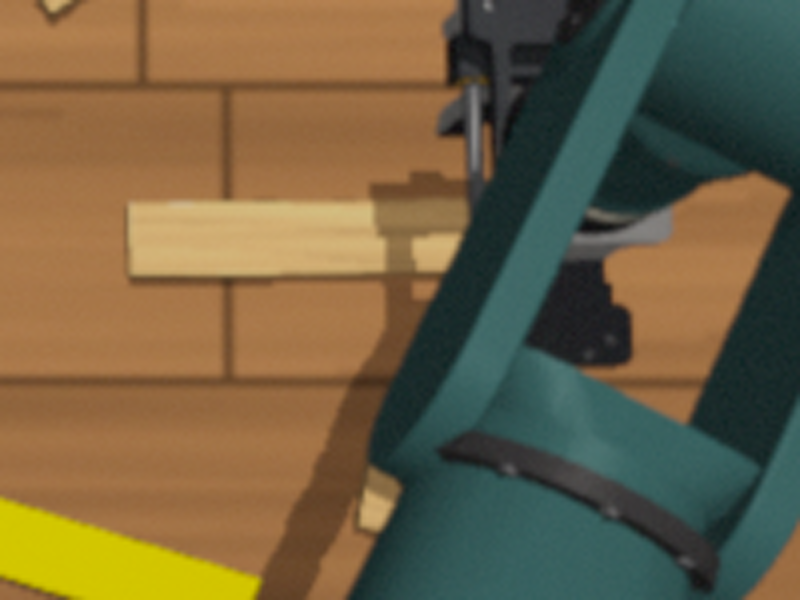

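View pics/g1_scene.png

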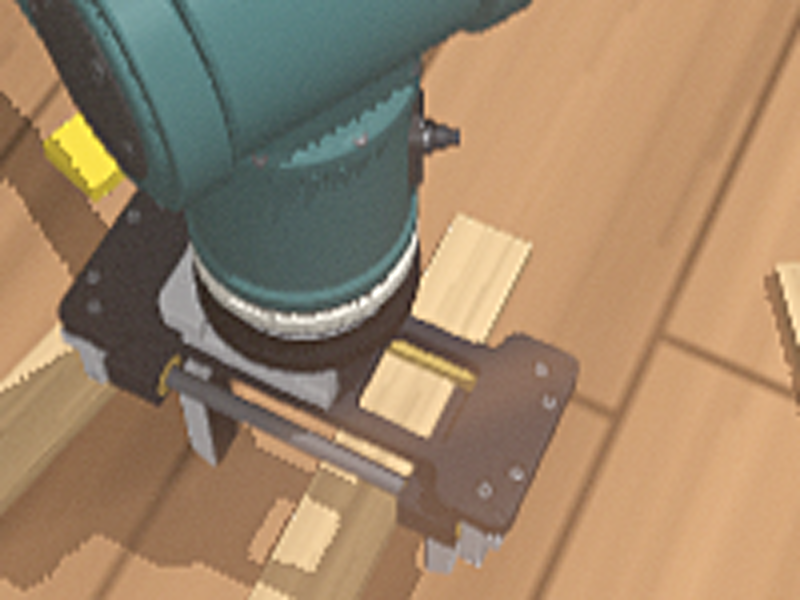

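The gripper straddles the plank, with one finger on each side, and the short blank is well clear of it. I'll go down and grip.

Call:
servo_tool(rows=[[[0,0,0.3],0],[[0,0,0.5],0],[[0,0,0.6],0],[[0,0,0.66],0],[[0,0,0.68],0],[[0,0,0.68],0]])

```text
time: 3.95
tool_pos: [0.6196, -0.2621, 0.0044]
ee_rot: [3.14, 0.001, 1.588]
wrist_force: [0.1, -0.2, 0.5]
width: 0.0937
```

Call:
servo_tool(rows=[[[0,0,0],0],[[0,0,0],0],[[0,0,0],0],[[0,0,0],0],[[0,0,0],0],[[0,0,0],0],[[0,0,0],0],[[0,0,0],0]], grip=1)

```text
time: 4.62
tool_pos: [0.6189, -0.2618, 0.003]
ee_rot: [-3.142, -0.0, 1.588]
wrist_force: [0.5, -0.5, 0.1]
width: 0.0437
```

Call:
servo_tool(rows=[[[0,0,0],0],[[0,0,0],0],[[0,0,0],0]])

```text
time: 4.87
tool_pos: [0.6188, -0.2618, 0.003]
ee_rot: [-3.141, -0.0, 1.587]
wrist_force: [1.1, -0.0, -0.6]
width: 0.0395
```

Call:
servo_tool(rows=[[[0,0,-0.15],0],[[0,0,-0.4],0],[[0,0,-0.75],0],[[0,0,-1],0],[[0,0,-1],0]])

```text
time: 5.28
tool_pos: [0.6222, -0.2635, 0.0905]
ee_rot: [3.131, 0.006, 1.588]
wrist_force: [0.4, 0.7, 1.3]
width: 0.0399
```

```bash
python3 - <<'E'
from h import *
from bench import robot
for n in ["top","scene"]:
    s=robot.snapshot(n);np.savez(n+"2.npz",**s);im=s["pixels"]
    x,y=(350,100) if n=="top" else (230,200)
    c=cv2.resize(im[y:y+150,x:x+200,::-1],None,fx=4,fy=4,interpolation=cv2.INTER_CUBIC);cv2.imwrite(f"pics/g2_{n}.png",c)
o=robot.get_obs();print(o["tool_pos"],o["ee_rot"],o["time"],o["width"],o["wrist_force"],o["wrist_torque"])
E
```

```text
[ 0.61954577 -0.26217851  0.08450048] [3.13902630e+00 1.32275867e-03 1.58757707e+00] 5.3833 0.0396585482079116 [-0.33165456  0.07284186  0.43673952] [-0.08394294  0.03994298  0.01124844]
```

View pics/g2_top.png

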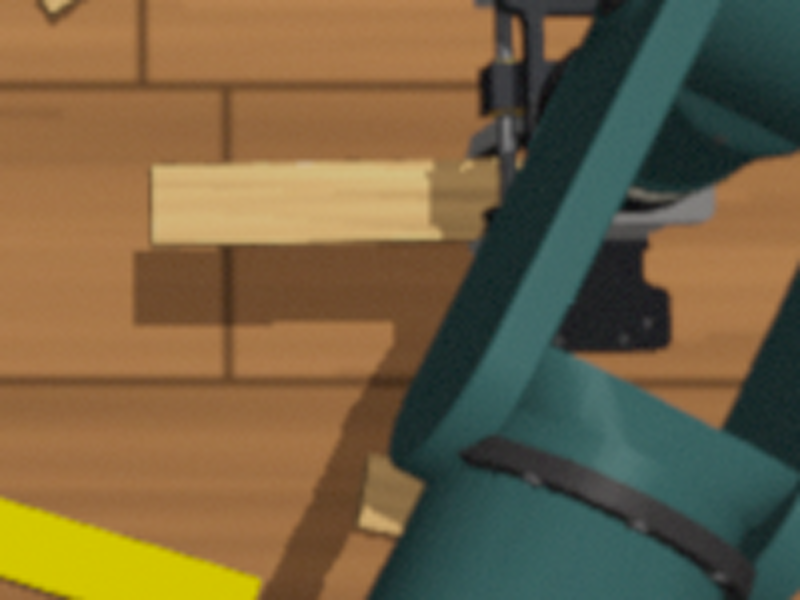

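View pics/g2_scene.png

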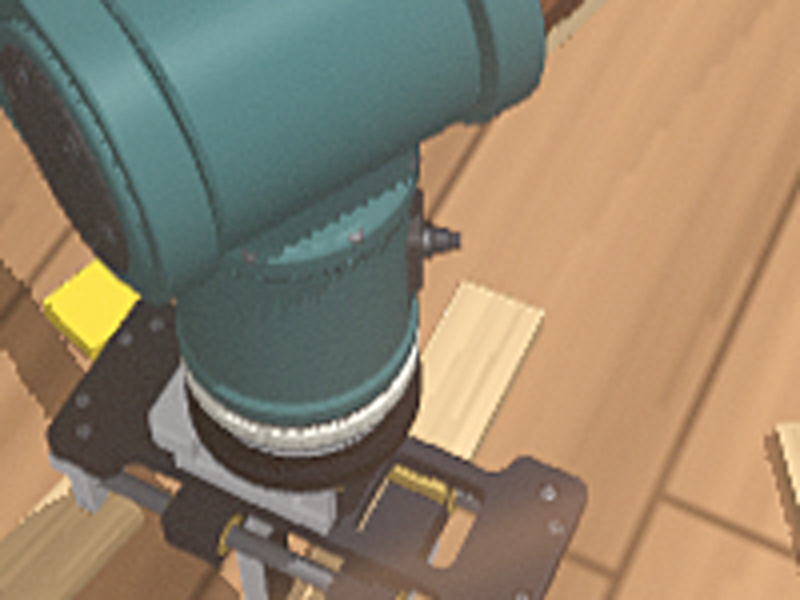

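```bash
cat > tri.py <<'E'
from h import *
def tri(A,a,B,b):
    def P(s): 
        M=np.linalg.inv(s["world_from_camera"])[:3]; return s["camera_matrix"]@M
    X=cv2.triangulatePoints(P(A),P(B),np.array(a,float).reshape(2,1),np.array(b,float).reshape(2,1)).ravel();return X[:3]/X[3]*1000
E
python3 - <<'E'
from tri import *
A=dict(np.load("top2.npz"));B=dict(np.load("scene2.npz"))
for a,b in [((387.7,140.7),(365.6,278.6)),((387.7,160.7),(345,270.6))]:
    print(tri(A,a,B,b).round(1), (ray(A,*a,.0955)*1000).round(1))
E
```

```text
[638.4 -94.5  98.2] [640.  -94.3  95.5]
[598.  -94.6  96.1] [599.3 -94.   95.5]
```

The plank is held level: its leading top edge triangulates to z of about 97 mm, against 95.5 expected. That leading end is 168 mm ahead of the TCP, so TCP x_h should be -168 at home. I'll turn the plank and carry it to the entry.

Call:
servo_tool(rows=[[[0.2,-0.15,0],0],[[0.55,-0.4,0],0],[[0.8,-0.58,0],0],[[0.87,-0.62,0],0]])

```text
time: 5.72
tool_pos: [0.5646, -0.1896, 0.0802]
ee_rot: [-3.135, -0.004, 1.589]
wrist_force: [0.8, -0.3, -0.6]
width: 0.0399
```

Call:
servo_tool(rows=[[[0.3,-0.22,0],0],[[0.6,-0.43,0],0],[[0.8,-0.58,0],0],[[0.87,-0.62,0],0]])

```text
time: 6.05
tool_pos: [0.5151, -0.1223, 0.0813]
ee_rot: [-3.138, -0.002, 1.589]
wrist_force: [-0.2, 0.3, -1.2]
width: 0.0395
```

Call:
servo_tool(rows=[[[0.3,-0.22,0],0.05],[[0.6,-0.43,0],0.1],[[0.8,-0.58,0],0.15],[[0.87,-0.62,0],0.173],[[0.87,-0.62,0],0.173],[[0.87,-0.62,0],0.173]])

```text
time: 6.55
tool_pos: [0.467, -0.056, 0.0826]
ee_rot: [-3.142, 0.001, 1.317]
wrist_force: [0.6, -0.7, -0.2]
width: 0.0398
```

```bash
cat > look.py <<'E'
from tri import *
from bench import robot
import sys
k=sys.argv[1]
for n in ["top","scene"]:
    s=robot.snapshot(n);np.savez(n+k+".npz",**s);im=s["pixels"]
    x,y=(190,150) if n=="top" else (300,130)
    w,h=(160,110) if n=="top" else (130,120)
    f=5
    c=cv2.resize(im[y:y+h,x:x+w,::-1],None,fx=f,fy=f,interpolation=cv2.INTER_CUBIC);cv2.imwrite(f"pics/l{k}_{n}.png",c)
o=robot.get_obs();p=o["tool_pos"]*1000
a=np.radians(75.4);d=p[:2]-[543.2,237.6]
print("xh %.1f yh %.1f z %.1f yaw %.2f"%(d@[np.cos(a),np.sin(a)],d@[-np.sin(a),np.cos(a)],p[2],np.degrees(o["ee_rot"][2])),o["ee_rot"].round(4),o["time"],o["width"],o["wrist_force"].round(1))
E
python3 look.py 3
```

```text
xh -303.7 yh -0.6 z 82.8 yaw 75.39 [-3.1416e+00  4.0000e-04  1.3159e+00] 6.65 0.03982080892741826 [ 0.3  0.2 -0.5]
```

View pics/l3_top.png

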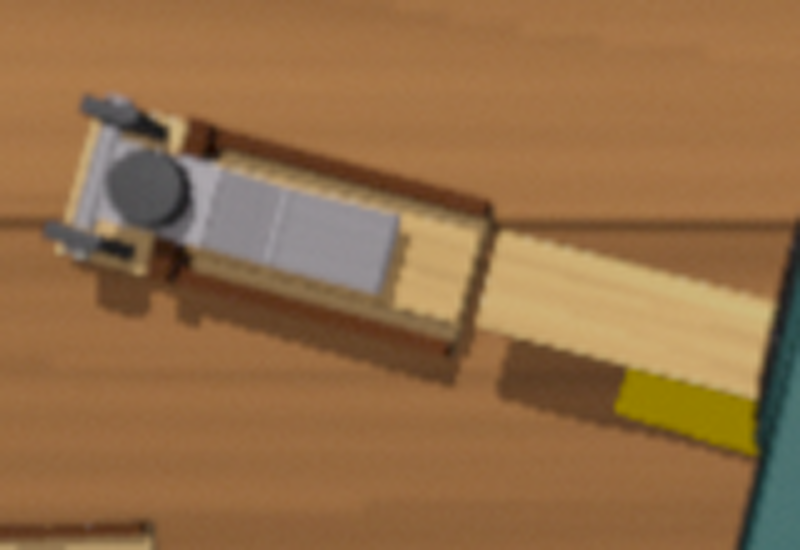

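View pics/l3_scene.png

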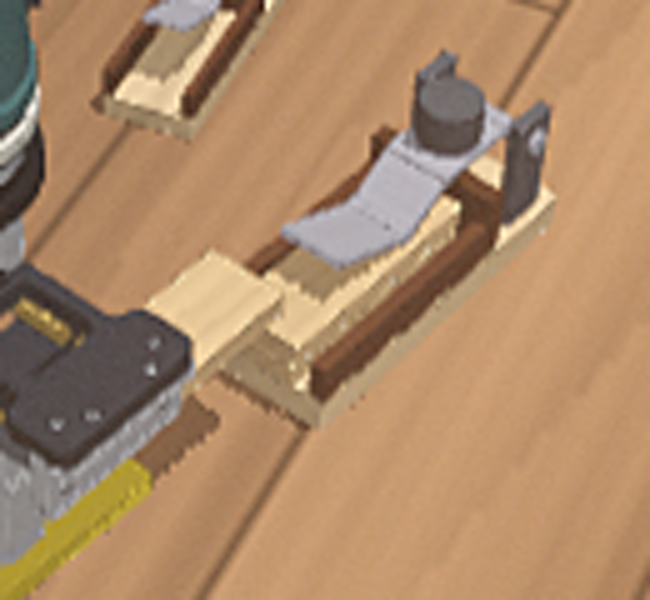

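Call:
servo_tool(rows=[[[0,0,0.12],0],[[0,0,0.25],0],[[0,0,0.34],0],[[0,0,0.36],0],[[0,0,0.36],0],[[0,0,0.36],0]])

```text
time: 7.15
tool_pos: [0.4665, -0.0556, 0.0539]
ee_rot: [-3.141, -0.0, 1.316]
wrist_force: [-0.5, 0.3, -0.1]
width: 0.0397
```

```bash
sed -i 's/f=5/f=6/; s/(190,150)/(200,165)/; s/(160,110)/(130,80)/; s/(130,120)/(120,95)/; s/(300,130)/(310,138)/' look.py; python3 look.py 4
```

```text
xh -303.0 yh -0.1 z 54.6 yaw 75.39 [ 3.1407e+00 -1.0000e-04  1.3158e+00] 7.25 0.03950812729228742 [-0.5 -0.6  0.1]
```

View pics/l4_top.png

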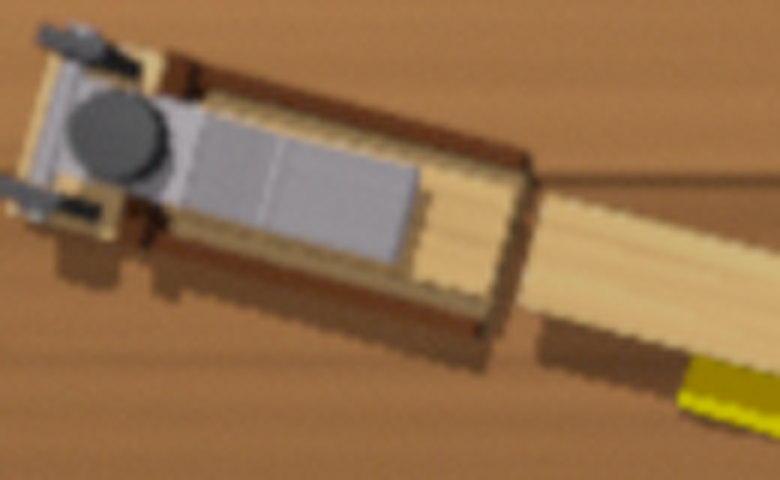

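View pics/l4_scene.png

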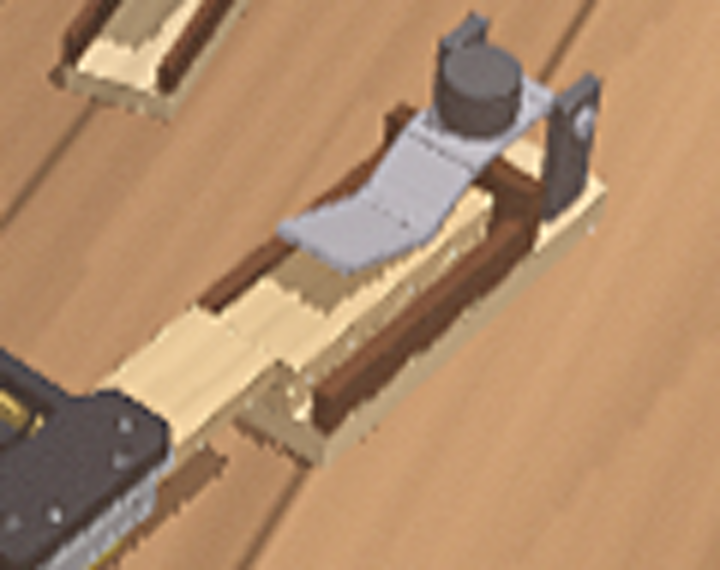

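```bash
cat > lat.py <<'E'
from tri import *
import sys
def edge(s,ch,cols,p,q,sign,z,half=3):
    g=cv2.cvtColor(s["pixels"],cv2.COLOR_RGB2LAB).astype(float)[...,ch];P=[]
    for u in cols:
        v0=int(round(p[1]+(u-p[0])*(q[1]-p[1])/(q[0]-p[0])))
        d=np.clip(sign*np.diff(g[v0-half-1:v0+half+2,u]),0,None)
        k=int(np.clip(d.argmax(),1,len(d)-2));w=d[k-1:k+2];P.append((u,v0-half-1+.5+(w@np.arange(k-1,k+2))/w.sum()))
    W=np.array([ray(s,u,v,z)[:2]*1000 for u,v in P])
    vx,vy,x,y=cv2.fitLine(W.astype(np.float32),cv2.DIST_HUBER,0,.5,.01).ravel()
    a=np.radians(75.4);D=np.array([x,y])-[543.2,237.6];A=np.degrees(np.arctan2(vy,vx))%180
    return "ang %.2f  xh %.1f yh %.1f"%(A,D@[np.cos(a),np.sin(a)],D@[-np.sin(a),np.cos(a)])
E
python3 - <<'E'
from lat import *
s=dict(np.load("top4.npz"))
f=lambda x,y:(200+x/6-.5,165+y/6-.5)
print("plank up",edge(s,0,range(294,327),f(543,192),f(780,250),1,.0655))
print("plank lo",edge(s,0,range(291,312),f(520,305),f(780,372),-1,.0655))
print("pile lo",edge(s,0,range(272,280),f(420,280),f(492,297),-1,.048))
print("pile up",edge(s,0,range(272,285),f(420,167),f(520,185),1,.048))
print("arm up",edge(s,2,range(248,267),f(285,140),f(415,167),-1,.06))
print("arm lo",edge(s,2,range(248,263),f(265,228),f(395,262),1,.06))
E
```

```text
plank up ang 75.53  xh -175.2 yh -19.2
plank lo ang 75.28  xh -171.0 yh 21.2
pile lo ang 76.43  xh -109.3 yh 20.4
pile up ang 78.09  xh -101.9 yh -23.6
arm up ang 76.40  xh -64.4 yh -16.2
arm lo ang 75.75  xh -68.8 yh 18.3
```

Relative to the rack, the plank's centre line is at +1.0 mm, the arm's at +1.05 and the pile's at about +0.4. The angle is 75.4°. It's aligned, so I'll slide it in.

Call:
servo_tool(rows=[[[0.1,0,0],0],[[0.2,0,0],0],[[0.3,0,0],0],[[0.4,0,0.01],0],[[0.45,0,0.02],0],[[0.45,0,0.025],0],[[0.45,0,0.025],0]])

```text
time: 7.83
tool_pos: [0.4756, -0.0203, 0.0521]
ee_rot: [-3.141, 0.0, 1.317]
wrist_force: [0.1, -0.8, -0.9]
width: 0.0394
```

Call:
servo_tool(rows=[[[0.08,0,0],0],[[0.16,0,0],0],[[0.24,0,0],0],[[0.32,0,0],0],[[0.4,0,0],0],[[0.48,0,0],0],[[0.56,0,0],0],[[0.6,0,0],0],[[0.6,0,0],0]])

```text
time: 8.58
tool_pos: [0.4879, 0.0267, 0.0522]
ee_rot: [-3.141, -0.001, 1.317]
wrist_force: [-0.8, -0.2, -0.9]
width: 0.0396
```

```bash
python3 look.py 5
```

```text
xh -218.5 yh 0.3 z 52.2 yaw 75.42 [-3.1414e+00 -8.0000e-04  1.3163e+00] 8.6833 0.039824065550535255 [-0.7 -0.3 -1.2]
```

View pics/l5_scene.png

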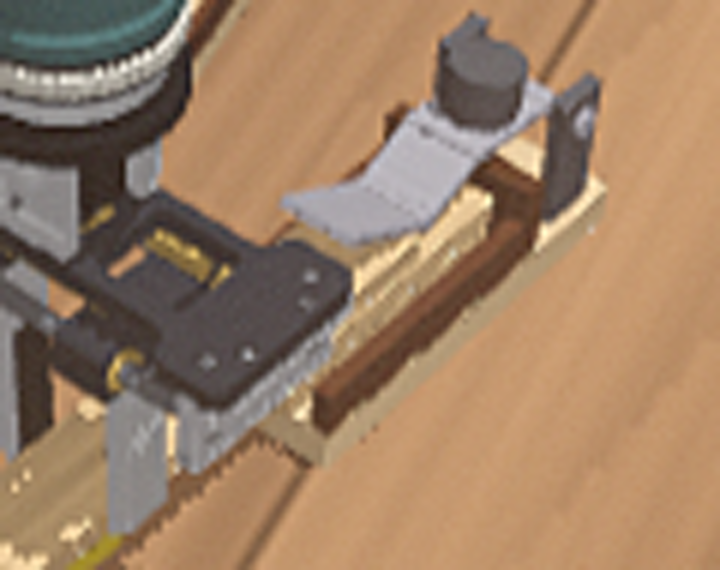

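View pics/l5_top.png

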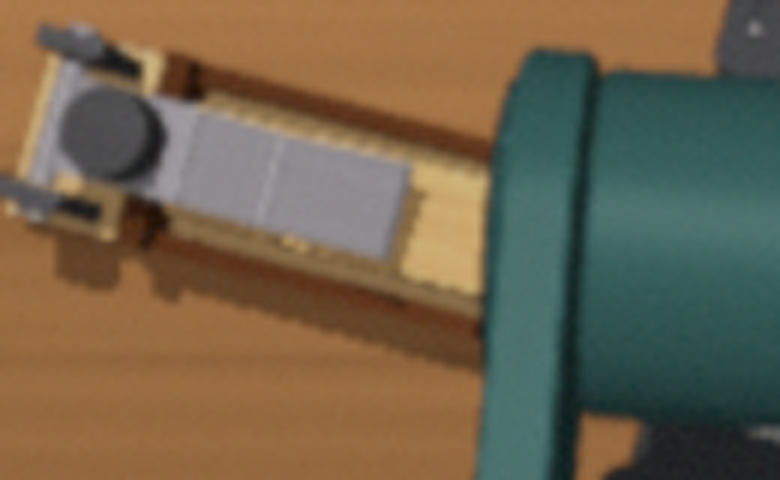

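The arm has begun to lift as the blank passes under its lip, and the forces are low. I'll continue.

Call:
servo_tool(rows=[[[0.08,0,0],0],[[0.16,0,0],0],[[0.24,0,0],0],[[0.32,0,0],0],[[0.4,0,0],0],[[0.48,0,0],0],[[0.52,0,0],0],[[0.52,0,0],0]])

```text
time: 9.35
tool_pos: [0.4985, 0.0674, 0.0523]
ee_rot: [3.142, -0.001, 1.317]
wrist_force: [-0.1, 1.2, -1.8]
width: 0.0394
```

Call:
servo_tool(rows=[[[0.02,0,0],0],[[0.04,0,0],0],[[0.06,0,0],0],[[0.06,0,0],0]])

```text
time: 9.68
tool_pos: [0.4995, 0.0709, 0.0523]
ee_rot: [-3.142, -0.0, 1.316]
wrist_force: [-0.6, -0.2, -1.6]
width: 0.0395
```

```bash
python3 look.py 6
```

```text
xh -172.4 yh 0.2 z 52.3 yaw 75.38 [-3.1416e+00 -6.0000e-04  1.3157e+00] 9.7833 0.03967954458691985 [ 1.1  1.3 -0.7]
```

View pics/l6_scene.png

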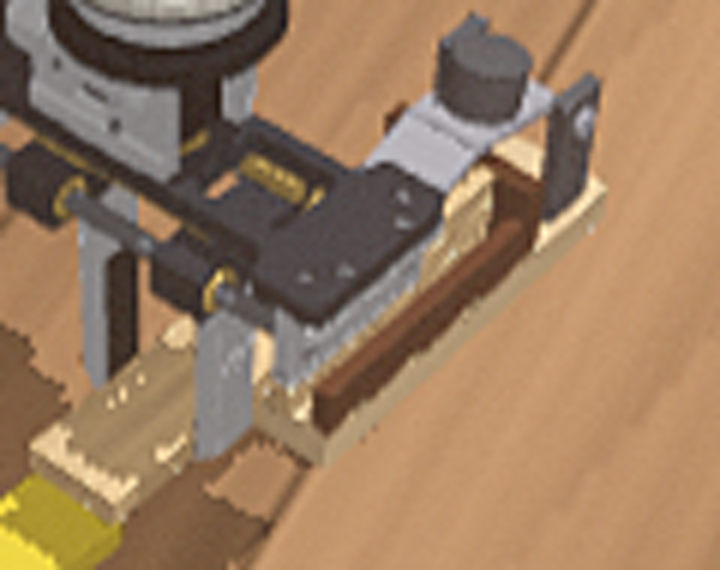

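View pics/l6_top.png

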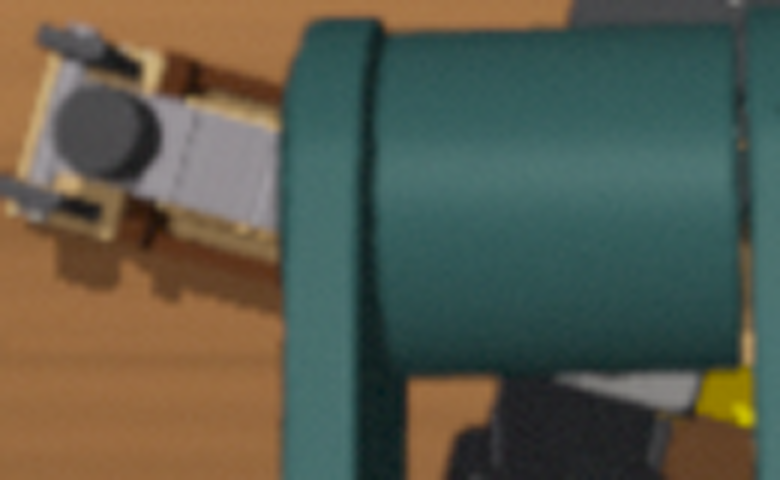

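Call:
servo_tool(rows=[[[0.01,0,0],0],[[0.02,0,0],0],[[0.03,0,0],0],[[0.03,0,0],0]])

```text
time: 10.12
tool_pos: [0.5002, 0.073, 0.0523]
ee_rot: [3.142, -0.0, 1.316]
wrist_force: [-0.4, -1.0, -0.9]
width: 0.0397
```

Call:
servo_tool(rows=[[[0.01,0,0],0],[[0.02,0,0],0],[[0.02,0,0],0]])

```text
time: 10.37
tool_pos: [0.5002, 0.0736, 0.0522]
ee_rot: [-3.141, 0.002, 1.316]
wrist_force: [-0.3, -4.4, -0.6]
width: 0.0395
```

Call:
servo_tool(rows=[[[0.01,0,0],0],[[0.02,0,0],0],[[0.02,0,0],0]])

```text
time: 10.62
tool_pos: [0.5001, 0.0737, 0.052]
ee_rot: [-3.141, 0.005, 1.315]
wrist_force: [-2.2, -7.8, 0.2]
width: 0.0395
```

Contact: the TCP stalled at x_h of about -169, against -168 expected, and the push force rose to 8 N. I'll ease off most of the push, then open.

Call:
servo_tool(rows=[[[-0.02,0,0.005],0],[[-0.02,0,0.005],0],[[-0.02,0,0.005],0]])

```text
time: 10.87
tool_pos: [0.5002, 0.0736, 0.0518]
ee_rot: [-3.141, 0.002, 1.315]
wrist_force: [-2.2, -5.1, -1.3]
width: 0.0397
```

Call:
servo_tool(rows=[[[0,0,0],0],[[0,0,0],0],[[0,0,0],0],[[0,0,0],0],[[0,0,0],0],[[0,0,0],0],[[0,0,0],0],[[0,0,0],0]], grip=-1)

```text
time: 11.53
tool_pos: [0.5006, 0.0746, 0.0519]
ee_rot: [3.142, -0.0, 1.316]
wrist_force: [-0.7, -0.9, 0.4]
width: 0.0897
```

```bash
python3 look.py 7
```

```text
xh -168.5 yh 0.2 z 51.9 yaw 75.39 [ 3.1415e+00 -2.0000e-04  1.3158e+00] 11.6333 0.09379461185140915 [-0.4  0.5 -0.6]
```

View pics/l7_scene.png

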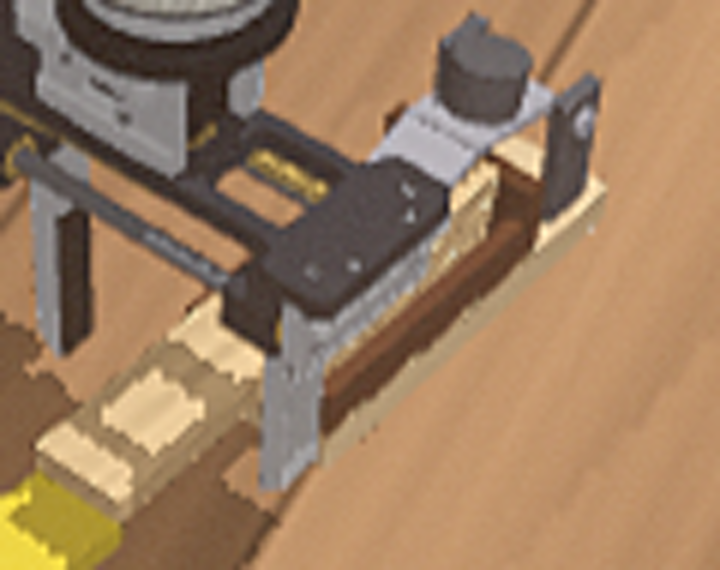

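Released, and the plank stays flat. I'll lift straight up, then move back along the overhang to clear the view.

Call:
servo_tool(rows=[[[0,0,-0.2],0],[[0,0,-0.5],0],[[0,0,-0.8],0],[[0,0,-1],0],[[0,0,-1],0]])

```text
time: 12.05
tool_pos: [0.5032, 0.0746, 0.1364]
ee_rot: [3.133, -0.003, 1.316]
wrist_force: [1.2, 0.6, -0.1]
width: 0.0937
```

Call:
servo_tool(rows=[[[-0.4,0,-0.4],0],[[-0.8,0,-0.8],0],[[-1,0,-1],0],[[-1,0,-1],0]])

```text
time: 12.38
tool_pos: [0.4818, -0.006, 0.2162]
ee_rot: [3.133, 0.001, 1.312]
wrist_force: [0.4, 0.5, 0.2]
width: 0.0942
```

Call:
servo_tool(rows=[[[-0.4,-0.4,0],0],[[-0.8,-0.8,0],0],[[-1,-1,0],0],[[-1,-1,0],0]])

```text
time: 12.72
tool_pos: [0.3792, -0.0611, 0.2099]
ee_rot: [-3.138, 0.001, 1.312]
wrist_force: [0.8, 0.8, 0.4]
width: 0.0939
```

Call:
servo_tool(rows=[[[-0.4,-0.4,0],0],[[-0.8,-0.8,0],0],[[-1,-1,0],0],[[-1,-1,0],0]])

```text
time: 13.05
tool_pos: [0.2826, -0.1186, 0.2104]
ee_rot: [-3.14, 0.001, 1.31]
wrist_force: [1.2, 0.8, -0.0]
width: 0.0941
```

```bash
python3 look.py 8
```

```text
xh -408.4 yh 160.2 z 210.7 yaw 75.27 [-3.1414e+00 -1.3000e-03  1.3137e+00] 13.15 0.09397379890837712 [0.2 0.  0.7]
```

View pics/l8_scene.png

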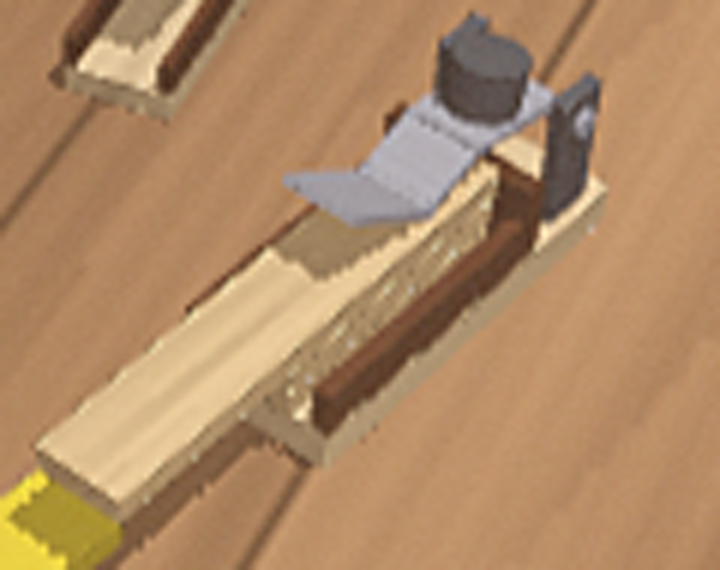

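View pics/l8_top.png

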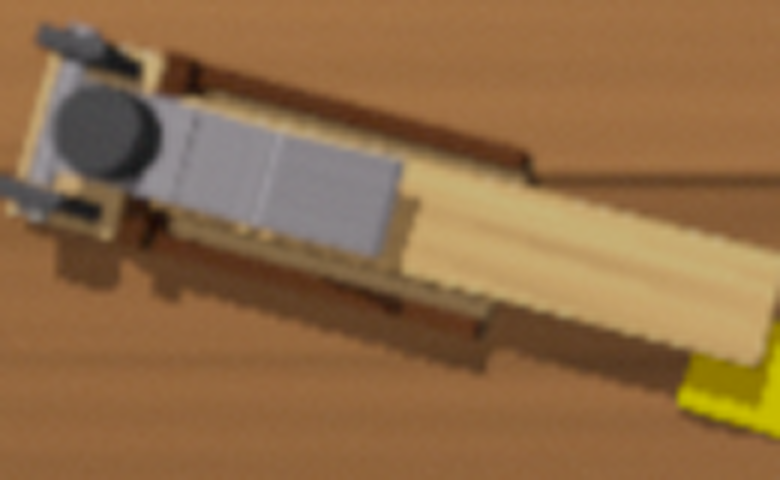

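```bash
python3 - <<'E'
from lat import *
s=dict(np.load("top8.npz"));S=dict(np.load("scene8.npz"))
f=lambda x,y:(200+x/6-.5,165+y/6-.5)
print("plank up",edge(s,0,range(290,326),f(540,185),f(770,250),1,.062))
print("plank lo",edge(s,0,range(284,312),f(490,295),f(680,343),-1,.062))
print("arm up",edge(s,2,range(246,264),f(280,135),f(400,160),-1,.075))
print("arm lo",edge(s,2,range(246,260),f(265,220),f(380,253),1,.075))
a=np.radians(75.4)
def H(w): d=w[:2]-[543.2,237.6];return np.round([d@[np.cos(a),np.sin(a)],d@[-np.sin(a),np.cos(a)],w[2]],1)
g=lambda x,y:(310+x/6-.5,138+y/6-.5)
for nm,q in [("rearL",(37,448)),("rearR",(120,502)),("front R",(499,170))]: print(nm,H(ray(S,*g(*q),.062)*1000))
c=cv2.resize(s["pixels"][160:250,280:400,::-1],None,fx=6,fy=6,interpolation=cv2.INTER_CUBIC);cv2.imwrite("pics/r8.png",c)
cv2.imwrite("pics/f8.png",cv2.resize(S["pixels"][:,:,::-1],None,fx=1.25,fy=1.25))
E
```

```text
plank up ang 74.98  xh -180.7 yh -19.9
plank lo ang 75.75  xh -154.8 yh 20.5
arm up ang 77.03  xh -57.2 yh -16.2
arm lo ang 75.62  xh -64.1 yh 17.9
rearL [-220.7   19.7   62. ]
rearR [-219.8  -18.7   62. ]
front R [  0.2 -17.6  62. ]
```

View pics/r8.png

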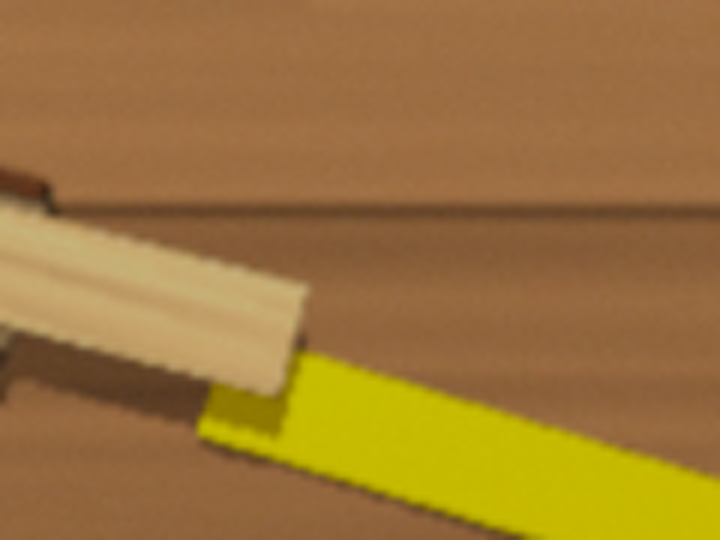

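View pics/f8.png

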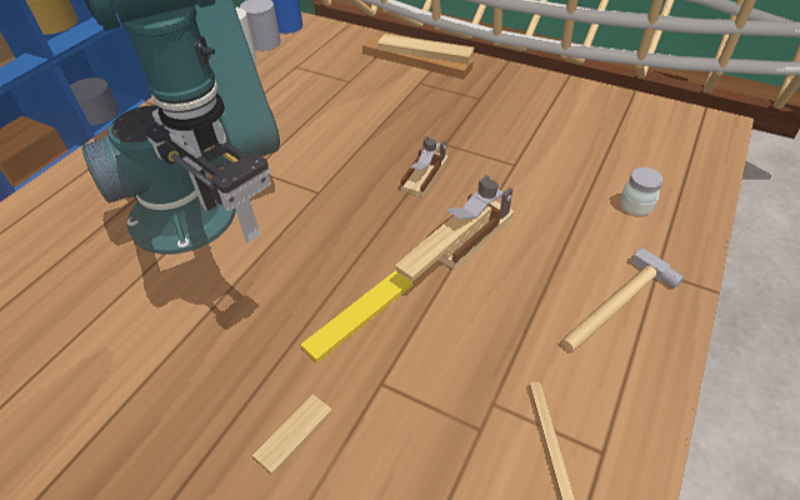

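Every check agrees, so I'm handing in.

```bash
python3 -c "
from bench import robot
print(robot.close_job(), robot.get_obs()['time'])"
```

```text
the job is handed in; nothing more can be done
the job is handed in; nothing more can be done
```

The long blank is in the larger rack, flat on the pile and against the end stop, with the weighted arm resting on it. I handed the job in at about 13 s.

I gripped it behind its middle, slid it under the lip, and pushed until the force at the stop rose to about 8 N. Then I eased off, let go and backed away.

**Last checks (from the pictures, in the rack's frame):**
- **Along the pile:** the leading end is at x of about 0 mm and the rear end at about -220 mm, so it is home with about 100 mm overhanging.
- **Centring:** it is within about 1 mm of both the pile and the arm.
- **Squareness:** its two long edges measure 75.0° and 75.8°, against my estimate of 75.4° for the rack.
- **Other things:** the short blank, the yellow look-alike and the smaller rack look unmoved, and the gripper is well clear.

**Disagreements:** the rack's angle varied by about 1° depending on which edge I measured (75.1° to 76.4°), and the pile's upper edge was too unclear to use. For centring I therefore compared the plank with the arm and the pile's lower edge in the same picture.

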